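# Unload the tested converter from the test nest

## Robot

A 7-joint arm with a two-finger parallel gripper is mounted at the origin on the work surface. World frame = base frame: x ahead of the robot, y to its left, z up, the work surface at z = 0. Lengths are in m, angles in rad, forces in N, time in s.
With the tool pointing down it reaches from about 0.425 to 0.925 m from the base axis. Payload 6.8 kg.
Tool frame: the origin (TCP) lies midway between the tips of the shut fingers; the grasp point (between the pads) lies 19 mm behind it; z points along the fingers, y is the direction in which the jaws open and shut (so a half turn about z gives the same grasp; the last joint's range is limited). The gripper opens to 85 mm and grips with 20 to 120 N. Pads are 22 mm wide; open, the fingers measure 114 mm over their backs; the gripper's body (76 mm by 85 mm) begins 54 mm behind the grasp point. The pads swing forward as they close: fully open they stand 13 mm farther back than shut.
Start: joints at [1.078, 0.477, 0.022, 1.555, -0.011, 1.109, -0.083], TCP at [0.253, -0.626, 0.204] pointing down, gripper open.
Joint ranges: [-2.96, 2.96], [-0.34, 2.1], [-1.41, 1.46], [0.24, 2.44], [-1.37, 4.51], [0.17, 1.92], [-2.96, 2.96]. Speed limits (rad/s): [2.39, 2.39, 3.14, 3.14, 3.14, 3.14, 3.14].

## Interface

Orientations are given as a unit quaternion [w, x, y, z].
In Python, from station import * gives the robot as it stands. The module is installed in compiled form; this text tells all that it offers.
- The arm moves only by the tool jog_arm, never from a script. Its arguments are lists of equal length, an entry for each row: "dp": the shift along the tool's x, y, z in units of 25 mm (1.0 is 25 mm), a list of three; "angular": the turn, a rotation vector about the tool's x, y, z in units of 5 degrees (1.0 is 5 degrees), a list of three; "claw": the finger opening in mm, from 0 to 85.4. A call has exactly 5 rows; each row is the pose to reach, as a shift and turn from the pose commanded when the call began, along the tool's axes at that moment; what a row does not reach only later rows make up. A row lasts 1/10 s, in which the tool goes at most 50 mm and 8.59 degrees, less where a joint would pass 70% of its speed; a pose out of reach is approached as far as the arm can. A call with a gripper value outside its range is refused whole. The fingers move at their own pace and stop on an object; "grip_force" is the grip in N (left out, the last holds). Time passes only in rows, so rows that repeat a pose let the fingers close, or fill a call up. It gives the time, the measured TCP pose, the force and the opening at its end, in the units of the state.
- get_obs(): the state, without advancing time (a new reading comes with each control period).
- read_camera(name): name is "scene" or "top"; returns a dict with "pixels" (400x640x3 uint8, blue, green, red), "camera_matrix" (3x3 intrinsics, pixels), "rvec" (rotation vector, rad) and "tvec" (3), from world to camera coordinates, as OpenCV has them. Camera axes: x right, y down, z forward; pixel columns grow to the right and rows downward; lengths in m; the calibration is good to about 2 mm. A picture is of the moment at which its call begins. There is no depth.
- hand_in(): hands the job in, once; it reports no verdict.
The state is a dict: "t": time; "q": joint angles; "joint_vel": joint speeds; "joint_torque": joint torques, N m; "eef_pos": TCP position; "tool_rot": TCP orientation; "contact_force": force on the tool from outside, world axes, zero at the start; "torque": the same for the moment, N m; "gripper_width": opening from 0.0 (shut) to 1.0 (fully open).
Only numpy, scipy, OpenCV 4.12 (cv2) and the standard library are available. Lean on these libraries where they do the work, as an engineer would, in place of code of your own. Each camera call takes 0.05 s, during which the arm holds its last target.

## Task

The converter in the test nest has passed and has to come out. Lift the lock collar on the nest's lever and push the lever over until its pin has dropped home in the release hole; then draw the converter straight up out of its well without wrenching it, and stand it gently upright in the black tray next to the finished one, leaving the rest of the bench undisturbed.

Things in the scene. Friction and masses are not known exactly. Their poses are not given: they have to be found in the camera images.
- nest: Test nest, fixed to the bench. Origin on the bench surface under the centre of its well; z up; +x from the well to the lever. Aluminium base plate 12 mm thick, x -60 to +212, y +-65 mm. On it the well , a contact slide on the well's +x side, and past that the lever. Nothing on the slide or lever side stands above 98 mm.
- well: The deep well; origin at the centre of its mouth, 127 mm above the bench, axes as the nest's. Light grey block, outside 92 (x) by 77 (y), inside 63 by 47 mm (1.5 mm clear all round), floor 12 mm above the bench. Each wall across y (15 mm thick) has a finger cut-out in its middle, 36 mm wide in x, 55 mm down from the rim, open above and outside.
- contact: Contact slide; origin at the tip of its nose (18 wide, 12 high, 67 mm above the bench). While the lever is locked it sticks about 6 mm into the socket in the converter's +x face, which then rises only 3 mm. The lever draws the nose out along the nest's +x by 16.5 mm per rad; it is clear of the converter past 0.6 rad.
- module: The converter to unload: finned black case 60 (x) by 44 (y) by 110 (z) mm, thin yellow gasket under the lid, 0.3 to 0.6 kg. Origin at the centre of its underside, z up. It starts standing on the well's floor, axes along the nest's, up to 1 mm off centre each way, top 5 mm below the rim. Its y faces are flat for gripping.
- tray: Black open tray, fixed, 190 (x) by 130 (y) mm outside, 28 mm high, walls and floor 4 mm thick. Origin at the centre of its underside, z up.
- finished: A converter of the same kind and size, already unloaded, standing loose in the tray's -x half (about 49 mm from the middle), axes about along the tray's; the other half is free. Origin at the centre of its underside.
- lever (a joint): Lever angle, rad: 0 locked, grows anticlockwise seen from above, about the vertical axis through lever_pivot; at most 1.3. Turns easily (about 2 N at the collar). The pin under the collar stands in the lock hole at 0. The release hole, in an adjustable plate, lies anywhere from 0.86 to 1.14. Holes are 11 mm wide for the 8 mm pin: 0.03 rad of play either way.
- collar (a joint): Lift of the lock collar, m: 0 fully down (pin home in a hole), 0.008 with the pin riding on the flat plate between the holes, 0.014 at most. A spring presses it down, 4.5 N at the bottom, 8 N at the top: over the release hole it drops in by itself unless held up; held up, it passes over the hole. Above 0.008 it is out of the lock hole.
- collar_grip (a point): Point on the collar's axis 12 mm below its top. The collar is an upright black cylinder 26 mm across, 36 mm high, around a 16 mm steel post at the lever's end, 70 mm from lever_pivot; fully down its underside is 56, its top 92 and the post's top 98 mm above the bench. It turns with the lever and slides up the post.
- lever_pivot (a point): Point on the lever's vertical axis, 50 mm above the bench, 112 mm from the well's centre along the nest's +x. The flat steel lever arm (18 wide, its top 54 mm above the bench) points 0.5 rad clockwise of the nest's +x when locked. The index plates lie under it, tops 40 mm above the bench, 55 to 85 mm from the axis.
- screwdriver: Screwdriver, 190 mm long, lying loose on the bench; origin at its middle. Leave it alone.
- tape_roll: Roll of tape, 88 mm across, 25 mm high, lying loose on the bench; origin at the centre of its underside. Leave it alone.
Things that resemble listed ones, but are neither listed nor needed, are in the scene too. Several things have the shape of the tray; the one meant has the colours described above.

How it is judged:
On the way, in this order (a step that is already met when the one before it is completed fails the run):
1. the lever has been pushed over and its collar has dropped home in the release hole (value of joint lever above 0.8 rad and value of joint collar below 0.003 m), for 0.2 s.
2. the converter is drawn up clear of the well (z of module in the frame of nest above 0.128 m and horizontal distance between module and nest below 0.03 m), for 0.05 s.
At the end, for the whole second after the job is handed in: The converter stands upright (within 0.06 rad) and still on the floor of the tray (base less than 4 mm above it), released, beside the finished one, which still stands; the lever is over at the release hole (past 0.8 rad) with its collar fully down (within 3 mm) (all of step 1 and z of module in the frame of tray below 0.008 m and angle between each of module, finished's own z axis and vertical below 0.06 rad and x of module in the frame of tray between -0.075 and 0.075 m and y of module in the frame of tray between -0.05 and 0.05 m and linear speed of module below 0.02 m/s); the robot touches nothing.
It fails at once if the converter is wrenched: more than 30 N against the contact slide, or 40 N against the walls of the well (contact force between module and contact above 30 N or contact force between module and well above 40 N).
It fails at once if the converter is dropped or banged down in the tray (faster than 0.3 m/s in the last 25 mm above the tray floor) (linear speed of module above 0.3 m/s and z of module in the frame of tray below 0.029 m and x of module in the frame of tray between -0.09 and 0.09 m and y of module in the frame of tray between -0.06 and 0.06 m).
It fails at once if the converter is tipped more than 0.35 rad (angle between module's own z axis and vertical above 0.35 rad).
It fails at once if the finished converter is shifted by more than 15 mm (distance of finished from where it was at the start of the episode above 0.015 m).
It fails at once if the screwdriver or the tape roll is moved by more than 20 mm (distance of any of screwdriver, tape_roll from where it was at the start of the episode above 0.02 m).
It also fails if it takes over 61 s, if anything falls off the work surface, if the arm or the gripper's body presses on something with over 40 N, if the wrist force passes 120 N, or if a joint passes its speed limit or range.

## Working session

There is one attempt and no reset: what is moved stays moved. The work goes in short steps, Python scripts to look and compute and a tool call to move; the robot and the scene stay as the last step left them, time stands still between calls to the robot, and variables do not carry over. Pictures are saved under pics/ and viewed, and the job is handed in when it is done.

Besides the shell and the picture viewer there is one more tool, called after "Request:" as name(argument=value, ...), one argument or row to a line, values as JSON. jog_arm: Moves the arm, as the interface text tells. Its arguments: {"type":"object","properties":{"dp":{"type":"array","items":{"type":"array","items":{"type":"number"}}},"angular":{"type":"array","items":{"type":"array","items":{"type":"number"}}},"claw":{"type":"array","items":{"type":"number"}},"grip_force":{"type":"number"}},"required":["dp","angular","claw"]}

```bash
mkdir -p pics
cat > h.py <<'E'
from station import *
import numpy as np, cv2
def cam(n,save=None):
    c=read_camera(n); 
    if save: cv2.imwrite('pics/'+save,c['pixels'])
    return c
def ray(c,uv):
    K=np.array(c['camera_matrix']);R,_=cv2.Rodrigues(np.array(c['rvec'],float));t=np.array(c['tvec'],float).ravel()
    d=R.T@np.linalg.inv(K)@np.array([uv[0],uv[1],1.]);o=-R.T@t
    return o,d
def onz(c,uv,z):
    o,d=ray(c,uv);return o+d*(z-o[2])/d[2]
def proj(c,P):
    p,_=cv2.projectPoints(np.array(P,float).reshape(-1,3),np.array(c['rvec'],float),np.array(c['tvec'],float),np.array(c['camera_matrix']),None);return p.reshape(-1,2)
E
python3 - <<'E'
from h import *
o=get_obs();print(o)
import pickle
d={n:cam(n,n+'0.png') for n in('scene','top')}
pickle.dump(d,open('c0.pkl','wb'))
for n in d: print(n,d[n]['camera_matrix'],ray(d[n],(320,200)))
E
```

```text
{'t': 0.0, 'q': array([ 1.07786934,  0.47780765,  0.02234741,  1.55645295, -0.01154514,
        1.10929545, -0.08310798]), 'joint_vel': array([ 6.04866511e-04,  2.43357588e-03,  1.56356570e-05, -3.48431871e-03,
       -8.44051201e-04,  2.93051385e-04, -2.96308005e-04]), 'joint_torque': array([-9.08745028e-05, -5.96458590e+01,  1.60747737e+00, -2.81204313e+01,
        1.22833857e-02,  9.49329376e-03,  3.92941018e-06]), 'eef_pos': array([ 0.25314358, -0.6250391 ,  0.20262021]), 'tool_rot': array([-8.90053101e-04,  9.81546430e-01,  1.91221765e-01, -2.24375671e-04]), 'contact_force': array([-0.23501949,  0.43755793, -0.33303715]), 'torque': array([-0.0217092 ,  0.01257695,  0.00686306]), 'gripper_width': 0.9985033300026613}
scene [[375.83430716   0.         326.3818187 ]
 [  0.         375.83430716 198.77218869]
 [  0.           0.           1.        ]] (array([1.05737459, 0.60563657, 0.79091271]), array([-0.45986289, -0.66107062, -0.59313637]))
top [[371.95831779   0.         315.39041207]
 [  0.         371.95831779 194.88533484]
 [  0.           0.           1.        ]] (array([ 0.38165573, -0.14667471,  1.31609771]), array([ 0.09686838, -0.00788684, -0.99543808]))
```

View pics/scene0.png

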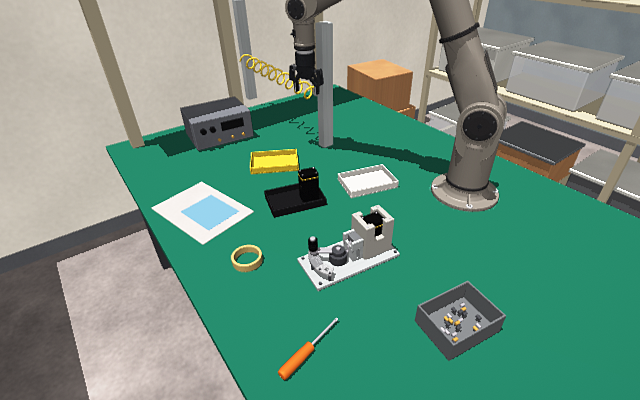

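View pics/top0.png

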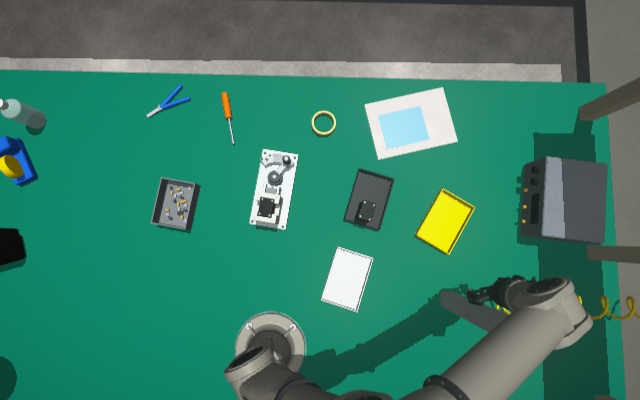

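Tray-shaped things in the top view are black (368,200), yellow (445,221), white (347,279) and a grey bin with parts (176,204). The black one fits the description because it has a finned converter standing in it. I'll check this in enlarged crops of the nest and the tray.

Run:
```python
import pickle,cv2,numpy as np
d=pickle.load(open('c0.pkl','rb'))
a=d['top']['pixels'][140:240,240:400]
cv2.imwrite('pics/t0c.png',cv2.resize(a,None,fx=5,fy=5,interpolation=cv2.INTER_CUBIC))
a=d['scene']['pixels'][160:295,255:405]
cv2.imwrite('pics/s0c.png',cv2.resize(a,None,fx=4.4,fy=4.4,interpolation=cv2.INTER_CUBIC))
```

```text
(no output)
```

View pics/t0c.png

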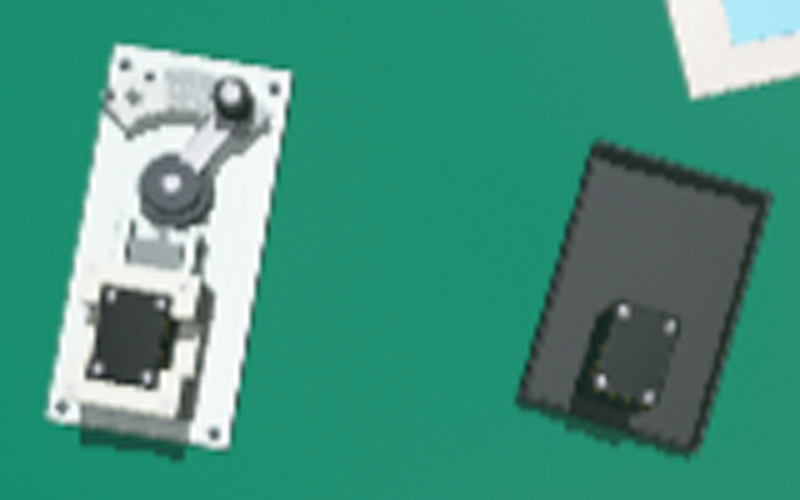

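View pics/s0c.png

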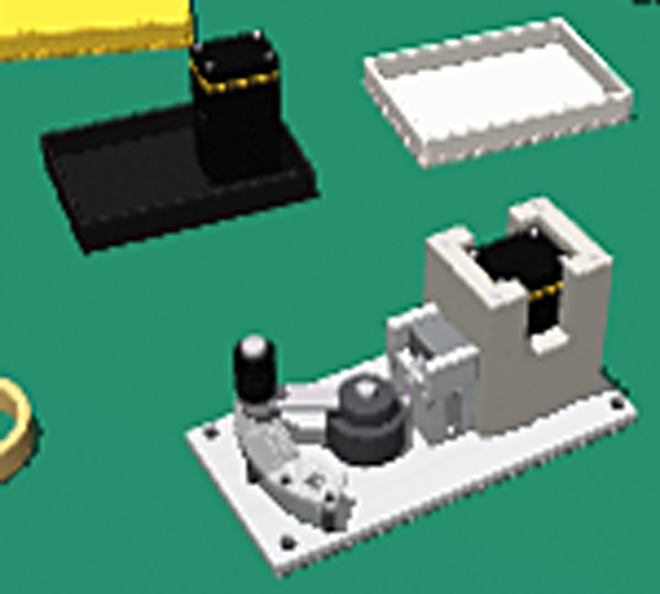

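The crops show the black tray (368,200) with the finished converter at its lower end and its upper end free. The nest is at (272,190), with its lever up and to the right at about (286,160), the collar on the lever's end. Next I'll measure the poses.

Run:
```python
from h import *
import pickle
d=pickle.load(open('c0.pkl','rb'));c=d['top'];s=d['scene']
img=c['pixels'].astype(int)
hsv=cv2.cvtColor(c['pixels'],cv2.COLOR_BGR2HSV)
green=(cv2.inRange(hsv,(65,60,30),(95,255,255))>0)
def contour(x0,y0,x1,y1,mask):
    m=np.zeros(mask.shape,np.uint8);m[y0:y1,x0:x1]=mask[y0:y1,x0:x1]*255
    cs,_=cv2.findContours(m,cv2.RETR_EXTERNAL,cv2.CHAIN_APPROX_NONE)
    return max(cs,key=cv2.contourArea)
cn=contour(240,140,310,245,~green); ct=contour(335,160,400,240,~green)
print('rects',cv2.minAreaRect(cn),cv2.minAreaRect(ct))
q=lambda x,y:(x/5+240-0.4,y/5+140-0.4)
# plate corners from crop, z .012
P=[onz(c,q(*p),.012) for p in [(115,43),(292,70),(228,450),(47,418)]]
P=np.array(P);print('plate',P.round(4));print([np.linalg.norm(P[i]-P[(i+1)%4]).round(4) for i in range(4)])
# well rim corners z=.127: 
W=np.array([onz(c,q(*p),.127) for p in [(95,265),(203,278),(186,418),(77,402)]])
print('well',W.round(4),[np.linalg.norm(W[i]-W[(i+1)%4]).round(4) for i in range(4)],W.mean(0))
M=np.array([onz(c,q(*p),.122) for p in [(111,295),(160,303),(147,378),(98,369)]])
print('mod screws',M.round(4),M.mean(0))
print('post',onz(c,q(233,93),.098))
# tray
T=np.array([onz(c,q(*p),.028) for p in [(600,142),(770,195),(693,452),(520,403)]])
print('tray',T.round(4),[np.linalg.norm(T[i]-T[(i+1)%4]).round(4) for i in range(4)],T.mean(0))
F=np.array([onz(c,q(*p),.114) for p in [(623,311),(671,327),(649,397),(601,381)]])
print('fin',F.round(4),F.mean(0))
# scene post
qs=lambda x,y:(x/4.4+255-0.4,y/4.4+160-0.4)
print('post scene',onz(s,qs(256,345),.098), 'white top z?')
```

```text
rects ((273.3984069824219, 188.80935668945312), (36.83694839477539, 76.6489028930664), 9.819300651550293) ((368.6740417480469, 199.1626739501953), (36.96699523925781, 53.1955451965332), 16.50436019897461)
plate [[ 0.6897  0.0527  0.012 ]
 [ 0.6731 -0.0745  0.012 ]
 [ 0.4018 -0.038   0.012 ]
 [ 0.4209  0.0894  0.012 ]]
[np.float64(0.1283), np.float64(0.2738), np.float64(0.1288), np.float64(0.2713)]
well [[ 0.5164  0.0421  0.127 ]
 [ 0.5097 -0.0277  0.127 ]
 [ 0.4196 -0.0201  0.127 ]
 [ 0.4281  0.0499  0.127 ]] [np.float64(0.0702), np.float64(0.0904), np.float64(0.0705), np.float64(0.0887)] [0.46847122 0.01104923 0.127     ]
mod screws [[ 4.978e-01  3.170e-02  1.220e-01]
 [ 4.934e-01 -1.000e-04  1.220e-01]
 [ 4.448e-01  6.400e-03  1.220e-01]
 [ 4.498e-01  3.820e-02  1.220e-01]] [0.4714276  0.01906528 0.122     ]
post [ 0.63729434 -0.04045501  0.098     ]
tray [[ 0.6233 -0.2932  0.028 ]
 [ 0.5886 -0.4126  0.028 ]
 [ 0.4081 -0.3599  0.028 ]
 [ 0.4389 -0.2401  0.028 ]] [np.float64(0.1243), np.float64(0.188), np.float64(0.1237), np.float64(0.1919)] [ 0.51470602 -0.32645439  0.028     ]
fin [[ 0.4963 -0.2997  0.114 ]
 [ 0.4867 -0.3309  0.114 ]
 [ 0.441  -0.317   0.114 ]
 [ 0.4505 -0.2859  0.114 ]] [ 0.46862046 -0.30838205  0.114     ]
post scene [ 0.63818833 -0.03655386  0.098     ] white top z?
```

```bash
cat >> h.py <<'E'
from scipy.spatial.transform import Rotation as Ro
NEST=np.array([.4711,.018,0]);NY=-.136
def nest(x,y,z):
    c,s=np.cos(NY),np.sin(NY);return NEST+[c*x-s*y,s*x+c*y,z]
def lever(a,z):
    p=nest(.112,0,0);th=NY-.5+a;return p+[.07*np.cos(th),.07*np.sin(th),z],th
def plan(pos,yaw):
    o=get_obs();w=np.array(o['tool_rot']);R=Ro.from_quat([w[1],w[2],w[3],w[0]])
    T=Ro.from_euler('z',yaw)*Ro.from_euler('x',np.pi)
    dp=R.inv().apply(np.array(pos)-o['eef_pos'])/.025
    a=np.degrees((R.inv()*T).as_rotvec())/5
    x=R.as_matrix()[:,0]
    print('t',round(o['t'],2),'at',o['eef_pos'].round(4),'yaw',round(np.arctan2(x[1],x[0]),3),'F',o['contact_force'].round(1),'w',round(o['gripper_width']*85.4,1))
    print('dp',dp.round(2),'ang',a.round(2))
E
python3 - <<'E'
from h import *
p,th=lever(0,.15);print(p,th);plan(p,th)
import pickle
d=pickle.load(open('c0.pkl','rb'))
for n in d:print(n,[proj(d[n],lever(a,.04)[0]).round(1).tolist() for a in(0,.86,1.14)])
a=d['top']['pixels'][145:185,255:300];cv2.imwrite('pics/t0d.png',cv2.resize(a,None,fx=14,fy=14,interpolation=cv2.INTER_CUBIC))
a=d['scene']['pixels'][230:295,295:360];cv2.imwrite('pics/s0d.png',cv2.resize(a,None,fx=9,fy=9,interpolation=cv2.INTER_CUBIC))
E
```

```text
[ 0.63837929 -0.03876385  0.15      ] -0.636
t 0.1 at [ 0.2532 -0.6251  0.2027] yaw 0.385 F [ 0.6 -0.2 -0.3] w 85.3
dp [ 23.09 -15.95   2.13] ang [-2.00e-02  1.00e-02  1.17e+01]
scene [[[313.0, 252.9]], [[321.4, 266.6]], [[327.5, 269.5]]]
top [[[287.1, 161.3]], [[270.8, 157.6]], [[265.5, 159.4]]]
```

View pics/t0d.png

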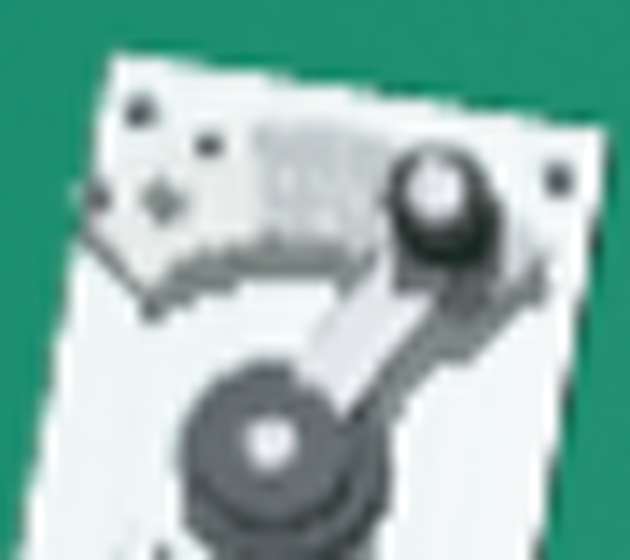

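View pics/s0d.png

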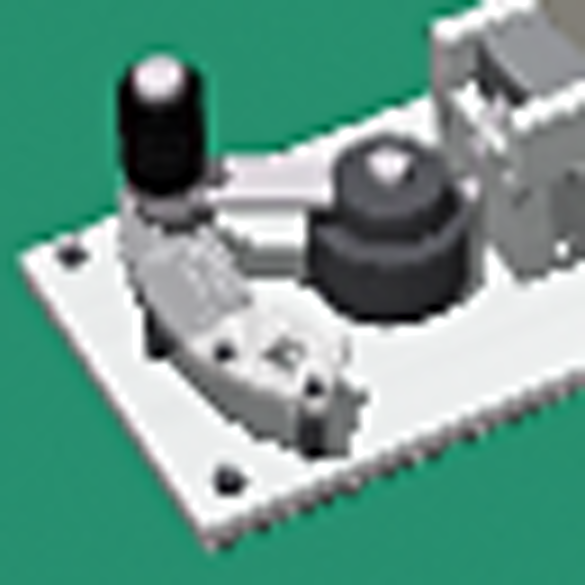

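The release hole shows at top (266,159) and scene (326,269), which puts it at a lever angle of about 1.09. Next I move over the collar. The whole shift is dp 23.1, -16.0, 1.0 with a turn of 11.7, split over three calls.

Request:
jog_arm(
  dp=[
    [1.6,-1.1,0],
    [3.2,-2.2,0],
    [4.8,-3.3,0],
    [6.4,-4.4,0],
    [8.0,-5.5,0],
  ],
  angular=[
    [0,0,0.8],
    [0,0,1.6],
    [0,0,2.4],
    [0,0,3.2],
    [0,0,4.0],
  ],
  claw=[50,50,50,50,50],
  grip_force=40,
)

```text
t: 0.6
eef_pos: [0.3877, -0.4212, 0.2033]
tool_rot: [-0.0, 1.0, 0.016, -0.0]
contact_force: [1.4, -1.4, -0.2]
gripper_width: 0.582
```

Run:
```python
from h import *
p,th=lever(0,.16);plan(p,th)
```

```text
t 0.6 at [ 0.3877 -0.4212  0.2033] yaw 0.033 F [ 1.4 -1.4 -0.2] w 49.7
dp [ 10.52 -14.96   1.73] ang [-0.    0.01  7.66]
```

Request:
jog_arm(
  dp=[
    [1.1,-1.6,0.1],
    [2.2,-3.1,0.2],
    [3.3,-4.7,0.3],
    [4.4,-6.2,0.4],
    [5.5,-7.8,0.5],
  ],
  angular=[
    [0,0,0.8],
    [0,0,1.6],
    [0,0,2.4],
    [0,0,3.2],
    [0,0,4.0],
  ],
  claw=[50,50,50,50,50],
)

```text
t: 1.1
eef_pos: [0.5181, -0.2219, 0.1908]
tool_rot: [0.0, 0.987, -0.158, -0.0]
contact_force: [-0.7, 0.2, -0.8]
gripper_width: 0.586
```

Run:
```python
from h import *
p,th=lever(0,.15);plan(p,th)
```

```text
t 1.1 at [ 0.5181 -0.2219  0.1908] yaw -0.317 F [-0.7  0.2 -0.8] w 50.0
dp [ 2.29 -8.46  1.63] ang [0.   0.   3.66]
```

Request:
jog_arm(
  dp=[
    [0.5,-1.8,0.3],
    [1.0,-3.6,0.6],
    [1.5,-5.4,0.9],
    [2.0,-7.2,1.2],
    [2.29,-8.46,1.63],
  ],
  angular=[
    [0,0,0.8],
    [0,0,1.6],
    [0,0,2.4],
    [0,0,3.2],
    [0,0,3.66],
  ],
  claw=[50,50,50,50,50],
)

```text
t: 1.6
eef_pos: [0.6388, -0.0358, 0.15]
tool_rot: [-0.001, 0.95, -0.311, 0.0]
contact_force: [-0.5, -0.5, 0.5]
gripper_width: 0.588
```

Run:
```python
from h import *
p,th=lever(0,.066);plan(p,th)
c=cam('scene');a=c['pixels'][180:290,260:400];cv2.imwrite('pics/s1.png',cv2.resize(a,None,fx=5,fy=5,interpolation=cv2.INTER_CUBIC))
```

```text
t 1.6 at [ 0.6388 -0.0358  0.15  ] yaw -0.632 F [-0.5 -0.5  0.5] w 50.2
dp [0.06 0.11 3.36] ang [-0.02  0.    0.04]
```

View pics/s1.png

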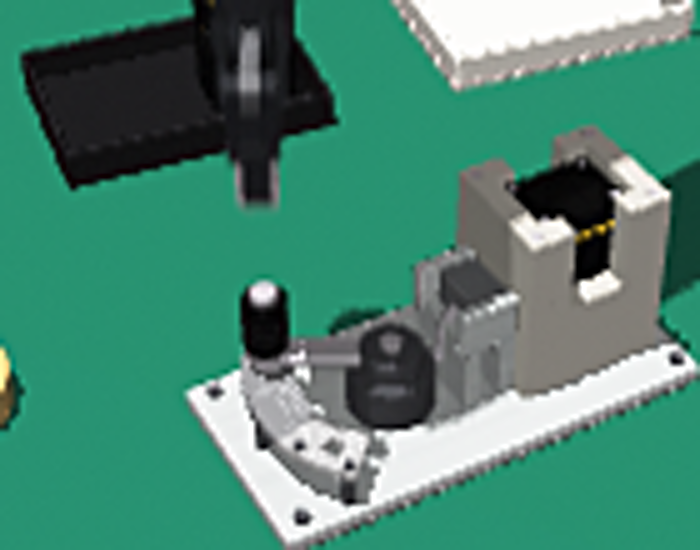

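The scene crop shows the gripper just above and lined up with the collar (265,290 in the crop), which is still down. I'll descend and grip.

Request:
jog_arm(
  dp=[
    [0.02,0.05,0.8],
    [0.06,0.1,1.6],
    [0.06,0.1,2.4],
    [0.06,0.1,3.0],
    [0.06,0.1,3.4],
  ],
  angular=[
    [0,0,0],
    [0,0,0],
    [0,0,0],
    [0,0,0],
    [0,0,0],
  ],
  claw=[50,50,50,50,50],
)

```text
t: 2.15
eef_pos: [0.6361, -0.0429, 0.0638]
tool_rot: [0.0, 0.95, -0.311, -0.001]
contact_force: [0.1, 0.6, 0.7]
gripper_width: 0.584
```

Request:
jog_arm(
  dp=[
    [0,0,0],
    [0,0,0],
    [0,0,0],
    [0,0,0],
    [0,0,0],
  ],
  angular=[
    [0,0,0],
    [0,0,0],
    [0,0,0],
    [0,0,0],
    [0,0,0],
  ],
  claw=[38,30,22,18,18],
  grip_force=40,
)

```text
t: 2.65
eef_pos: [0.6374, -0.0427, 0.066]
tool_rot: [-0.0, 0.95, -0.311, 0.001]
contact_force: [0.3, 0.2, 1.2]
gripper_width: 0.209
```

Run:
```python
from h import *
p,th=lever(0,.064);plan(p,th)
c=cam('scene');a=c['pixels'][180:290,260:400];cv2.imwrite('pics/s2.png',cv2.resize(a,None,fx=5,fy=5,interpolation=cv2.INTER_CUBIC))
```

```text
t 2.65 at [ 0.6374 -0.0427  0.066 ] yaw -0.633 F [0.3 0.2 1.2] w 17.8
dp [-0.06 -0.15  0.08] ang [-0.01 -0.01  0.04]
```

View pics/s2.png

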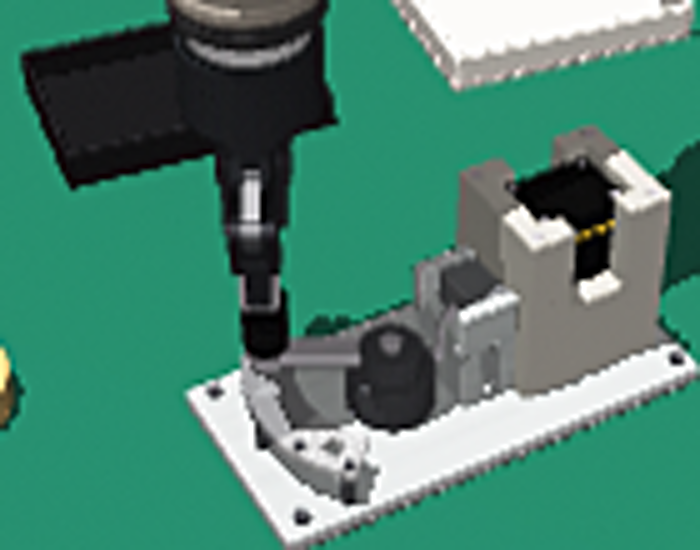

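Run:
```python
from h import *
o=get_obs();s=cam('scene');c=cam('top')
p=o['eef_pos'];
for n,k in(('s',s),('t',c)):
    print(n,'tcp',proj(k,p),'collar top',proj(k,lever(0,.092)[0]),'bot',proj(k,lever(0,.056)[0]))
a=s['pixels'][215:265,285:345];cv2.imwrite('pics/s3.png',cv2.resize(a,None,fx=10,fy=10,interpolation=cv2.INTER_CUBIC))
a=c['pixels'][140:190,255:315];cv2.imwrite('pics/t3.png',cv2.resize(a,None,fx=10,fy=10,interpolation=cv2.INTER_CUBIC))
```

```text
s tcp [[312.16049299 245.25280406]] collar top [[312.33828941 239.23349051]] bot [[312.78069918 248.77853364]]
t tcp [[287.60962762 160.15841407]] collar top [[285.84968022 158.24277072]] bot [[286.69670324 160.4189476 ]]
```

View pics/s3.png

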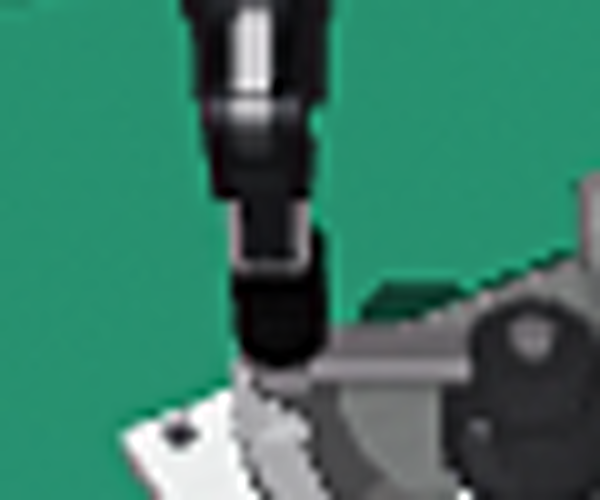

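View pics/t3.png

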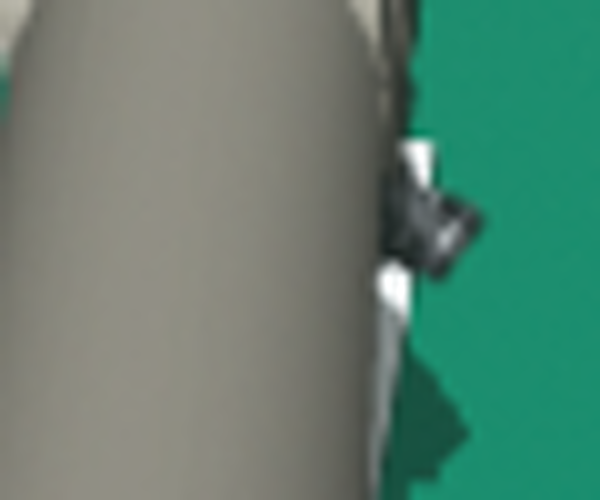

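Run:
```python
from h import *
s=cam('scene')
def zat(uv,xy):
    zs=np.linspace(0,.3,601);P=proj(s,[[xy[0],xy[1],z] for z in zs]);i=np.argmin(abs(P[:,1]-uv[1]));return zs[i],P[i]
j=np.array([.594,.805])
for name,uv,xy,offs in(('before',(311.2,221.2),(.6361,-.0429),(.025,.032,.04)),('now',(311.6,241.4),(.6374,-.0427),(0,.009,.02,.024,.03))):
    for f in offs: print(name,f,zat(uv,np.array(xy)+j*f))
print('collar bottom front',zat((312.8,250.8),lever(0,0)[0][:2]+j*.013))
print('front top edge proj',proj(s,np.r_[lever(0,0)[0][:2]+j*.013,.092]))
print(get_obs()['gripper_width'],get_obs()['t'])
```

```text
before 0.025 (np.float64(0.17300000000000001), array([310.79368754, 221.21094899]))
before 0.032 (np.float64(0.179), array([310.62138263, 221.15024107]))
before 0.04 (np.float64(0.1855), array([310.42567261, 221.18863335]))
now 0 (np.float64(0.0805), array([311.96027613, 241.40593414]))
now 0.009 (np.float64(0.089), array([311.75735622, 241.35296119]))
now 0.02 (np.float64(0.099), array([311.5078196 , 241.39303224]))
now 0.024 (np.float64(0.10250000000000001), array([311.41708889, 241.44544527]))
now 0.03 (np.float64(0.108), array([311.27580624, 241.45572209]))
collar bottom front (np.float64(0.061), array([312.59325388, 250.7436998 ]))
front top edge proj [[312.20501757 242.47515975]]
0.21108034995436892 2.85
```

Run:
```python
from h import *
import pickle
s=pickle.load(open('c0.pkl','rb'))['scene']
p=np.array([.2531,-.6251,.2026]);y=np.array([np.sin(.385),-np.cos(.385),0])
for dz in(0,.013,.019,.03): print(dz,proj(s,[p+[0,0,dz]+y*f for f in(-.057,-.0425,0,.0425,.057)]).round(1).tolist())
a=s['pixels'][40:120,270:350];cv2.imwrite('pics/s0e.png',cv2.resize(a,None,fx=7,fy=7,interpolation=cv2.INTER_CUBIC))
```

```text
0 [[318.7, 105.4], [315.6, 104.8], [306.8, 102.7], [298.3, 100.8], [295.4, 100.1]]
0.013 [[318.6, 102.3], [315.5, 101.7], [306.7, 99.7], [298.1, 97.7], [295.2, 97.1]]
0.019 [[318.5, 100.9], [315.5, 100.2], [306.6, 98.3], [298.0, 96.3], [295.1, 95.7]]
0.03 [[318.5, 98.2], [315.4, 97.6], [306.5, 95.6], [297.9, 93.7], [295.0, 93.1]]
```

View pics/s0e.png

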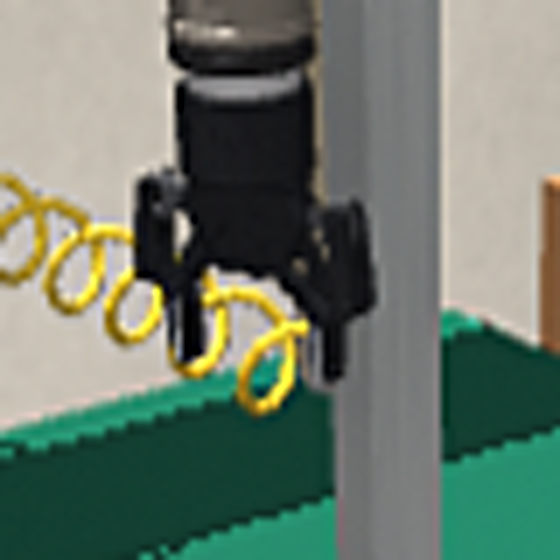

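The fingers closed to 18 mm without touching the 26 mm collar. Both pictures, start and now, put the fingertips about 25 mm higher than the reported TCP. So I'll open, go lower in steps, and watch the force.

Request:
jog_arm(
  dp=[
    [0,0,0],
    [0,0,0],
    [-0.06,-0.15,0.2],
    [-0.06,-0.15,0.5],
    [-0.06,-0.15,0.8],
  ],
  angular=[
    [0,0,0],
    [0,0,0],
    [0,0,0],
    [0,0,0],
    [0,0,0],
  ],
  claw=[30,40,50,50,50],
)

```text
t: 3.35
eef_pos: [0.6378, -0.0384, 0.0445]
tool_rot: [-0.0, 0.95, -0.311, -0.0]
contact_force: [-0.3, -0.4, 0.1]
gripper_width: 0.585
```

Run:
```python
from h import *
p,th=lever(0,.040);plan(p,th)
s=cam('scene')
a=s['pixels'][215:265,285:345];cv2.imwrite('pics/s4.png',cv2.resize(a,None,fx=10,fy=10,interpolation=cv2.INTER_CUBIC))
```

```text
t 3.35 at [ 0.6378 -0.0384  0.0445] yaw -0.632 F [-0.3 -0.4  0.1] w 49.9
dp [ 0.03 -0.    0.18] ang [0.   0.   0.04]
```

View pics/s4.png

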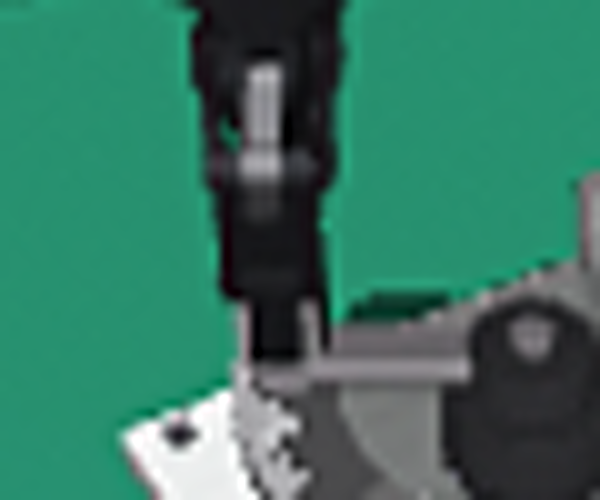

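Request:
jog_arm(
  dp=[
    [0.03,0,0.2],
    [0.03,0,0.3],
    [0.03,0,0.3],
    [0.03,0,0.3],
    [0.03,0,0.3],
  ],
  angular=[
    [0,0,0],
    [0,0,0],
    [0,0,0],
    [0,0,0],
    [0,0,0],
  ],
  claw=[50,42,34,26,20],
  grip_force=40,
)

```text
t: 3.9
eef_pos: [0.6387, -0.0394, 0.0381]
tool_rot: [0.0, 0.95, -0.311, 0.0]
contact_force: [-0.6, -1.2, 0.0]
gripper_width: 0.288
```

Run:
```python
from h import *
p,th=lever(0,.037);plan(p,th)
```

```text
t 3.9 at [ 0.6387 -0.0394  0.0381] yaw -0.633 F [-0.6 -1.2  0. ] w 24.6
dp [-0.02 -0.01  0.04] ang [-0.   -0.    0.04]
```

The fingers stopped at about 25 mm, so they're on the collar. Now I lift about 11.5 mm.

Request:
jog_arm(
  dp=[
    [0,0,-0.1],
    [0,0,-0.25],
    [0,0,-0.4],
    [0,0,-0.46],
    [0,0,-0.46],
  ],
  angular=[
    [0,0,0],
    [0,0,0],
    [0,0,0],
    [0,0,0],
    [0,0,0],
  ],
  claw=[20,20,20,20,20],
)

```text
t: 4.4
eef_pos: [0.6385, -0.0394, 0.0494]
tool_rot: [0.0, 0.95, -0.311, -0.0]
contact_force: [3.5, -2.0, -8.0]
gripper_width: 0.289
```

Run:
```python
from h import *
for a in(.1,.25,.4,.55,.7):
    p,th=lever(a,.0495);plan(p,th)
```

```text
t 4.4 at [ 0.6385 -0.0394  0.0494] yaw -0.633 F [ 3.5 -2.  -8. ] w 24.7
dp [-0.03 -0.3  -0.  ] ang [ 0.   -0.   -1.11]
t 4.4 at [ 0.6385 -0.0394  0.0494] yaw -0.633 F [ 3.5 -2.  -8. ] w 24.7
dp [-0.1  -0.71 -0.  ] ang [ 0.   -0.   -2.83]
t 4.4 at [ 0.6385 -0.0394  0.0494] yaw -0.633 F [ 3.5 -2.  -8. ] w 24.7
dp [-0.24 -1.11 -0.  ] ang [ 0.   -0.   -4.55]
t 4.4 at [ 0.6385 -0.0394  0.0494] yaw -0.633 F [ 3.5 -2.  -8. ] w 24.7
dp [-0.43 -1.48 -0.  ] ang [ 0.    0.   -6.27]
t 4.4 at [ 0.6385 -0.0394  0.0494] yaw -0.633 F [ 3.5 -2.  -8. ] w 24.7
dp [-0.67 -1.82 -0.  ] ang [ 0.    0.   -7.99]
```

The spring pulls back with 8 N, so the collar is up. I swing the lever to about 0.7 along the arc.

Request:
jog_arm(
  dp=[
    [-0.03,-0.3,0],
    [-0.1,-0.71,0],
    [-0.24,-1.11,0],
    [-0.43,-1.48,0],
    [-0.67,-1.82,0],
  ],
  angular=[
    [0,0,-1.1],
    [0,0,-2.8],
    [0,0,-4.5],
    [0,0,-6.3],
    [0,0,-8.0],
  ],
  claw=[20,20,20,20,20],
)

```text
t: 4.9
eef_pos: [0.6521, 0.0071, 0.0491]
tool_rot: [0.0, 0.999, 0.033, -0.0]
contact_force: [1.1, -1.6, -7.5]
gripper_width: 0.29
```

Run:
```python
from h import *
p,th=lever(.7,.0495);plan(p,th);p,th=lever(.9,.0495);plan(p,th)
o=get_obs()['eef_pos']-nest(.112,0,0);print('lever est',np.arctan2(o[1],o[0])-NY+.5,np.hypot(*o[:2]))
s=cam('scene');a=s['pixels'][180:290,260:400];cv2.imwrite('pics/s5.png',cv2.resize(a,None,fx=5,fy=5,interpolation=cv2.INTER_CUBIC))
```

```text
t 4.9 at [0.6521 0.0071 0.0491] yaw 0.066 F [ 1.1 -1.6 -7.5] w 24.7
dp [-0.01 -0.01 -0.02] ang [0.01 0.   0.02]
t 4.9 at [0.6521 0.0071 0.0491] yaw 0.066 F [ 1.1 -1.6 -7.5] w 24.7
dp [-0.06 -0.56 -0.02] ang [ 0.01  0.   -2.27]
lever est 0.6969290971629276 0.07016051936490783
```

View pics/s5.png

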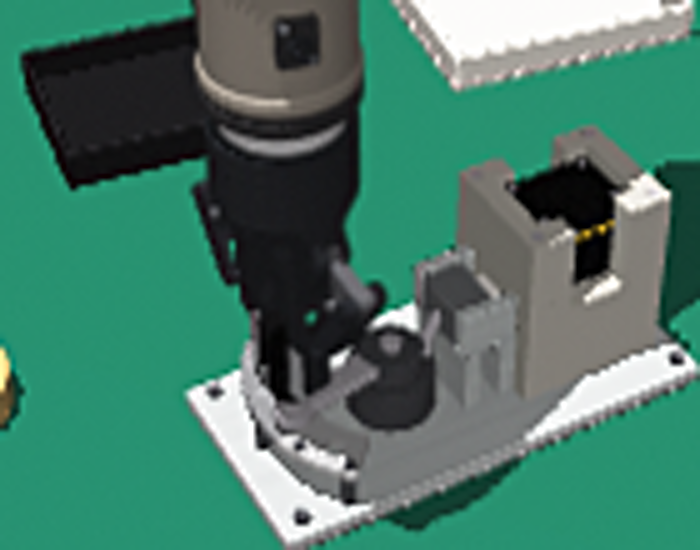

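The lever follows and the nose slide is moving back. I go on to about 0.93 with the collar still held up, then loosen the fingers to 31 mm so the pin rides on the plate.

Request:
jog_arm(
  dp=[
    [-0.02,-0.3,0],
    [-0.08,-0.62,0],
    [-0.08,-0.62,0],
    [-0.08,-0.62,0],
    [-0.08,-0.62,0],
  ],
  angular=[
    [0,0,-1.2],
    [0,0,-2.6],
    [0,0,-2.6],
    [0,0,-2.6],
    [0,0,-2.6],
  ],
  claw=[20,20,20,31,31],
)

```text
t: 5.45
eef_pos: [0.6494, 0.0223, 0.0502]
tool_rot: [0.0, 0.99, 0.141, 0.0]
contact_force: [0.3, -0.5, 0.6]
gripper_width: 0.365
```

Run:
```python
from h import *
o=get_obs()['eef_pos']-nest(.112,0,0);print('lever est',np.arctan2(o[1],o[0])-NY+.5,np.hypot(*o[:2]))
for a in(.98,1.02,1.06,1.1,1.14,1.18):
    p,th=lever(a,.045);plan(p,th)
```

```text
lever est 0.9174757967418425 0.07014398906713397
t 5.45 at [0.6494 0.0223 0.0502] yaw 0.283 F [ 0.3 -0.5  0.6] w 31.2
dp [-0.01 -0.18  0.21] ang [ 0.   -0.01 -0.7 ]
t 5.45 at [0.6494 0.0223 0.0502] yaw 0.283 F [ 0.3 -0.5  0.6] w 31.2
dp [-0.02 -0.29  0.21] ang [ 0.   -0.01 -1.16]
t 5.45 at [0.6494 0.0223 0.0502] yaw 0.283 F [ 0.3 -0.5  0.6] w 31.2
dp [-0.03 -0.4   0.21] ang [ 0.   -0.01 -1.62]
t 5.45 at [0.6494 0.0223 0.0502] yaw 0.283 F [ 0.3 -0.5  0.6] w 31.2
dp [-0.05 -0.51  0.21] ang [ 0.   -0.01 -2.08]
t 5.45 at [0.6494 0.0223 0.0502] yaw 0.283 F [ 0.3 -0.5  0.6] w 31.2
dp [-0.07 -0.62  0.21] ang [ 0.   -0.01 -2.53]
t 5.45 at [0.6494 0.0223 0.0502] yaw 0.283 F [ 0.3 -0.5  0.6] w 31.2
dp [-0.1  -0.73  0.21] ang [ 0.   -0.01 -2.99]
```

Request:
jog_arm(
  dp=[
    [-0.01,-0.1,0.1],
    [-0.01,-0.18,0.2],
    [-0.02,-0.26,0.2],
    [-0.03,-0.34,0.2],
    [-0.03,-0.4,0.2],
  ],
  angular=[
    [0,0,-0.4],
    [0,0,-0.7],
    [0,0,-1.0],
    [0,0,-1.3],
    [0,0,-1.6],
  ],
  claw=[31,31,31,31,31],
)

```text
t: 5.95
eef_pos: [0.6458, 0.0312, 0.0445]
tool_rot: [0.0, 0.977, 0.212, 0.0]
contact_force: [-0.6, -0.5, -0.3]
gripper_width: 0.365
```

Request:
jog_arm(
  dp=[
    [0,-0.04,0],
    [0,-0.08,0],
    [-0.01,-0.11,0],
    [-0.01,-0.11,0],
    [-0.01,-0.11,0],
  ],
  angular=[
    [0,0,-0.2],
    [0,0,-0.4],
    [0,0,-0.46],
    [0,0,-0.46],
    [0,0,-0.46],
  ],
  claw=[31,31,31,31,31],
)

```text
t: 6.45
eef_pos: [0.6439, 0.0348, 0.0442]
tool_rot: [-0.0, 0.973, 0.231, -0.0]
contact_force: [-0.4, 0.2, 0.9]
gripper_width: 0.361
```

Run:
```python
from h import *
o=get_obs()['eef_pos']-nest(.112,0,0);print('lever est',np.arctan2(o[1],o[0])-NY+.5,np.hypot(*o[:2]),get_obs()['contact_force'],get_obs()['torque'])
s=cam('scene');a=s['pixels'][225:290,295:375];cv2.imwrite('pics/s6.png',cv2.resize(a,None,fx=9,fy=9,interpolation=cv2.INTER_CUBIC))
```

```text
lever est 1.1136325643459153 0.06961743326989508 [-0.35809103  0.17662326  0.87080442] [-0.03747529  0.04884334 -0.00133526]
```

View pics/s6.png

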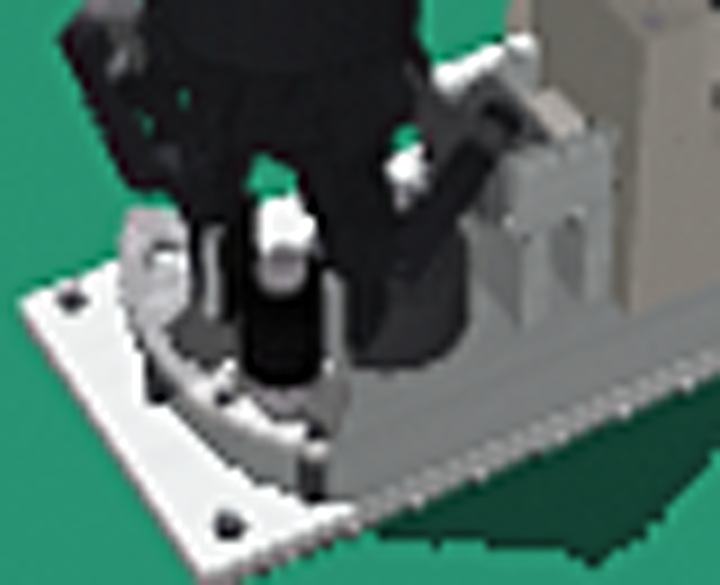

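Request:
jog_arm(
  dp=[
    [0,-0.03,0],
    [0,-0.06,0],
    [-0.01,-0.09,0],
    [-0.01,-0.11,0],
    [-0.01,-0.11,0],
  ],
  angular=[
    [0,0,-0.2],
    [0,0,-0.4],
    [0,0,-0.46],
    [0,0,-0.46],
    [0,0,-0.46],
  ],
  claw=[31,31,31,31,31],
)

```text
t: 7.0
eef_pos: [0.6428, 0.0368, 0.0444]
tool_rot: [0.0, 0.968, 0.251, 0.0]
contact_force: [1.1, -0.6, -0.4]
gripper_width: 0.364
```

Run:
```python
from h import *
o=get_obs()['eef_pos']-nest(.112,0,0);print('lever est',np.arctan2(o[1],o[0])-NY+.5,np.hypot(*o[:2]),get_obs()['contact_force'],get_obs()['torque'])
s=cam('scene');a=s['pixels'][225:290,295:375];cv2.imwrite('pics/s7.png',cv2.resize(a,None,fx=9,fy=9,interpolation=cv2.INTER_CUBIC))
for a in(1.05,1.1):print(a,[proj(s,lever(a,z)[0]).round(1).tolist() for z in(.056,.064,.092,.1)])
```

```text
lever est 1.1462537332929612 0.06962520832499841 [ 1.13665208 -0.62507541 -0.38477654] [-0.09113482 -0.15431057 -0.00596673]
1.05 [[[325.3, 264.5]], [[325.3, 262.4]], [[325.1, 254.8]], [[325.1, 252.6]]]
1.1 [[[326.5, 264.9]], [[326.4, 262.8]], [[326.3, 255.3]], [[326.3, 253.1]]]
```

View pics/s7.png

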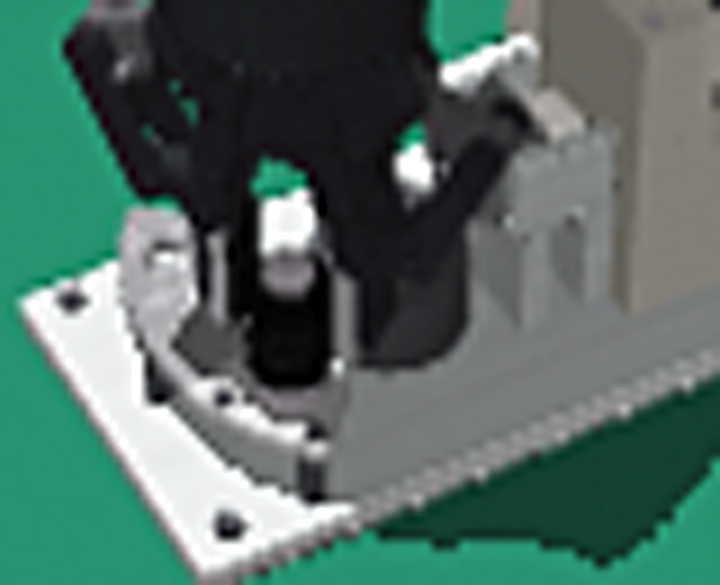

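Request:
jog_arm(
  dp=[
    [0,-0.03,0],
    [0,-0.06,0],
    [-0.01,-0.09,0],
    [-0.01,-0.11,0],
    [-0.01,-0.11,0],
  ],
  angular=[
    [0,0,-0.2],
    [0,0,-0.4],
    [0,0,-0.46],
    [0,0,-0.46],
    [0,0,-0.46],
  ],
  claw=[31,31,31,31,31],
)

```text
t: 7.55
eef_pos: [0.6421, 0.0371, 0.0445]
tool_rot: [0.001, 0.963, 0.27, 0.0]
contact_force: [3.3, -4.7, -0.7]
gripper_width: 0.364
```

Run:
```python
from h import *
o=get_obs()['eef_pos']-nest(.112,0,0);print('lever est',np.arctan2(o[1],o[0])-NY+.5,np.hypot(*o[:2]),get_obs()['contact_force'],get_obs()['torque'])
s=cam('scene');a=s['pixels'][225:290,295:375];cv2.imwrite('pics/s8.png',cv2.resize(a,None,fx=9,fy=9,interpolation=cv2.INTER_CUBIC))
```

```text
lever est 1.1546845335269844 0.06910571025301017 [ 3.29900087 -4.69722288 -0.66219839] [-1.04709404 -0.75183684 -0.00692203]
```

View pics/s8.png

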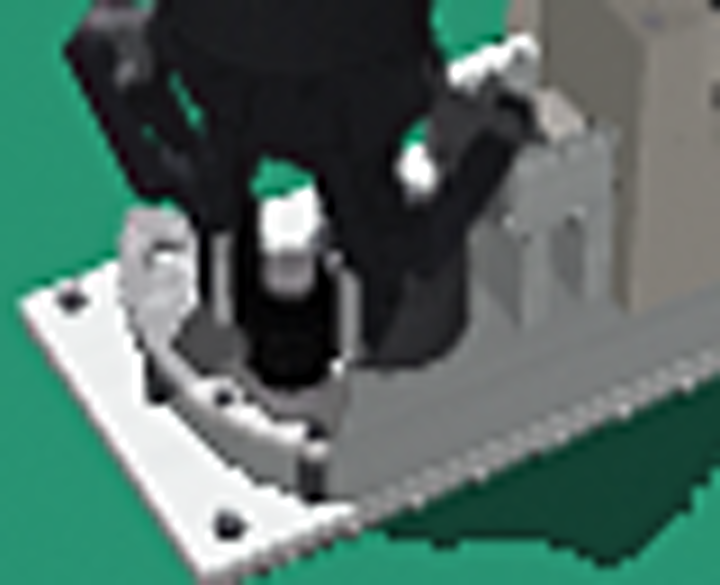

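The push is now blocked at about 6 N, with the collar's underside at scene row 267.6, which is the fully-down height. The pin is home. I back off, open and lift clear.

Request:
jog_arm(
  dp=[
    [0.01,0.15,0],
    [0.01,0.15,0],
    [0.01,0.15,0],
    [0.01,0.15,-1.0],
    [0.01,0.15,-2.8],
  ],
  angular=[
    [0,0,0],
    [0,0,0],
    [0,0,0],
    [0,0,0],
    [0,0,0],
  ],
  claw=[38,46,54,60,60],
  grip_force=20,
)

```text
t: 8.1
eef_pos: [0.6402, 0.0364, 0.1117]
tool_rot: [-0.001, 0.963, 0.271, -0.004]
contact_force: [0.5, 0.0, 0.4]
gripper_width: 0.702
```

Run:
```python
from h import *
p=nest(0,0,.16);plan(p,NY)
s=cam('scene','s9f.png');a=s['pixels'][200:290,285:385];cv2.imwrite('pics/s9.png',cv2.resize(a,None,fx=8,fy=6.6,interpolation=cv2.INTER_CUBIC))
```

```text
t 8.1 at [0.6402 0.0364 0.1117] yaw 0.548 F [0.5 0.  0.4] w 60.0
dp [-6.17 -2.9  -1.88] ang [-0.02  0.09  7.84]
```

View pics/s9.png

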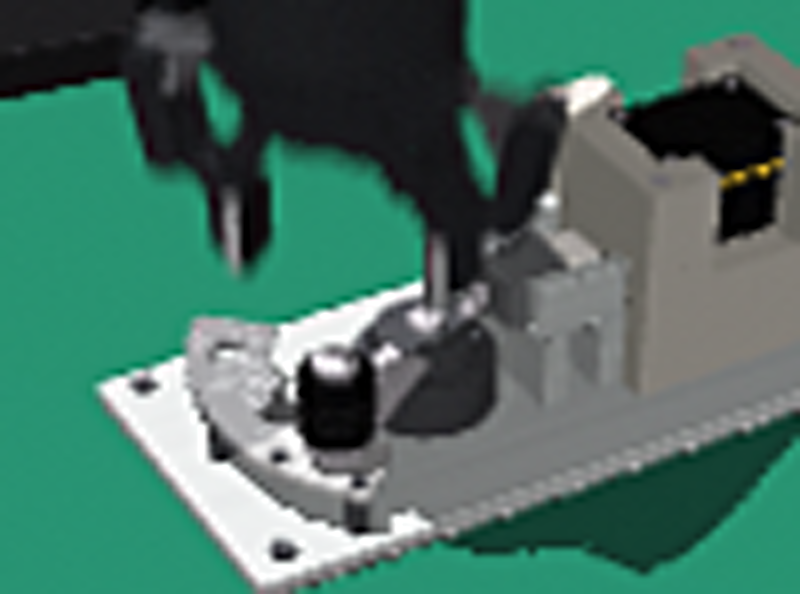

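The collar sits fully down with the post top showing (crop 335,360). Next is over the well at the nest's yaw.

Request:
jog_arm(
  dp=[
    [0,0,-1.6],
    [-1.5,-0.7,-1.9],
    [-3.2,-1.4,-1.9],
    [-4.8,-2.2,-1.9],
    [-6.17,-2.9,-1.9],
  ],
  angular=[
    [0,0,1.5],
    [0,0,3.1],
    [0,0,4.7],
    [0,0,6.3],
    [0,0,7.85],
  ],
  claw=[60,60,60,60,60],
)

```text
t: 8.65
eef_pos: [0.4714, 0.018, 0.1618]
tool_rot: [-0.0, 0.997, -0.072, -0.0]
contact_force: [0.0, -0.2, 1.1]
gripper_width: 0.701
```

Request:
jog_arm(
  dp=[
    [0,0,0],
    [0,0,0],
    [0,0,0],
    [0,0,0],
    [0,0,0],
  ],
  angular=[
    [0,0,0],
    [0,0,0],
    [0,0,0],
    [0,0,0],
    [0,0,0],
  ],
  claw=[60,60,60,60,60],
)

```text
t: 9.15
eef_pos: [0.4747, 0.018, 0.1617]
tool_rot: [-0.0, 0.998, -0.069, 0.0]
contact_force: [0.3, -1.3, 0.4]
gripper_width: 0.702
```

Run:
```python
from h import *
p=nest(0,0,.16);plan(p,NY)
s=cam('scene');a=s['pixels'][160:270,310:430];cv2.imwrite('pics/s10.png',cv2.resize(a,None,fx=5.4,fy=5.4,interpolation=cv2.INTER_CUBIC))
c=cam('top');a=c['pixels'][140:240,230:330];cv2.imwrite('pics/t10.png',cv2.resize(a,None,fx=6,fy=6,interpolation=cv2.INTER_CUBIC))
```

```text
t 9.15 at [0.4747 0.018  0.1617] yaw -0.138 F [ 0.3 -1.3  0.4] w 59.9
dp [-0.14  0.02  0.07] ang [-0.   -0.   -0.02]
```

View pics/s10.png

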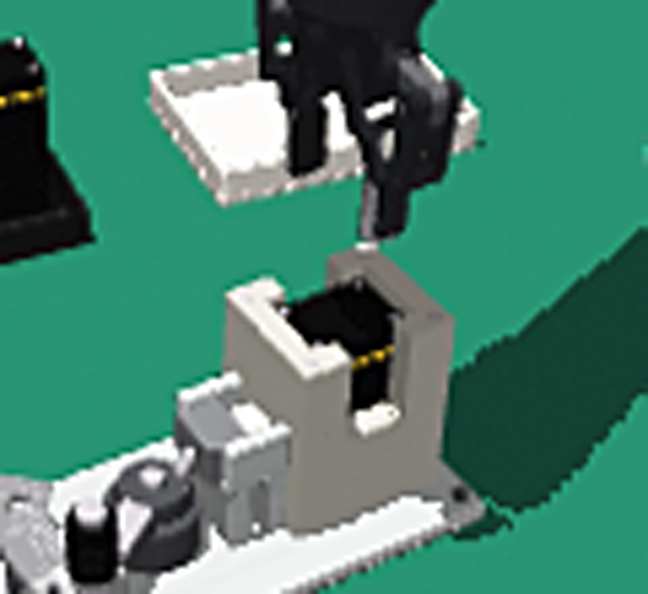

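View pics/t10.png

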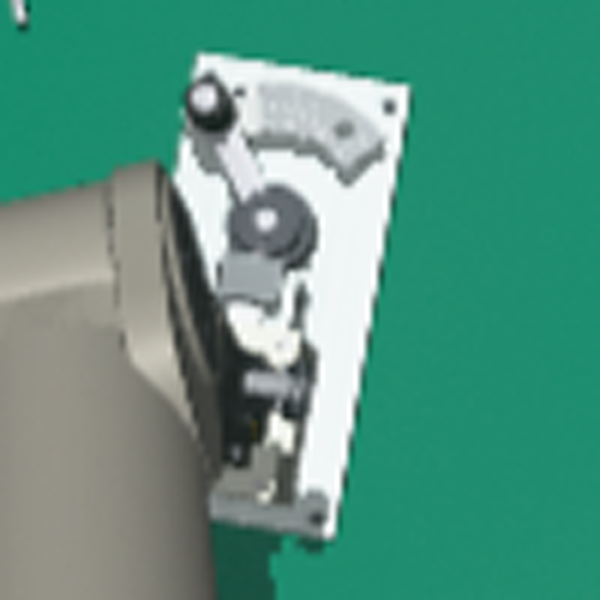

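Run:
```python
from h import *
s=cam('scene')
for z in(.18,.185,.19,.195):print(z,proj(s,[nest(.0033,.03,z),nest(.0033,.044,z)]).round(1).tolist())
print(proj(s,[nest(-.018,.0385,.127),nest(.018,.0385,.127),nest(-.018,.0385,.072),nest(.018,.0385,.072)]).round(1).tolist())
a=s['pixels'][185:250,345:410];cv2.imwrite('pics/s11.png',cv2.resize(a,None,fx=9,fy=9,interpolation=cv2.INTER_CUBIC))
```

```text
0.18 [[379.0, 207.4], [382.1, 210.2]]
0.185 [[379.2, 205.9], [382.2, 208.7]]
0.19 [[379.3, 204.4], [382.4, 207.2]]
0.195 [[379.4, 202.9], [382.5, 205.7]]
[[385.8, 222.0], [375.0, 226.2], [384.3, 236.9], [373.7, 241.2]]
```

View pics/s11.png

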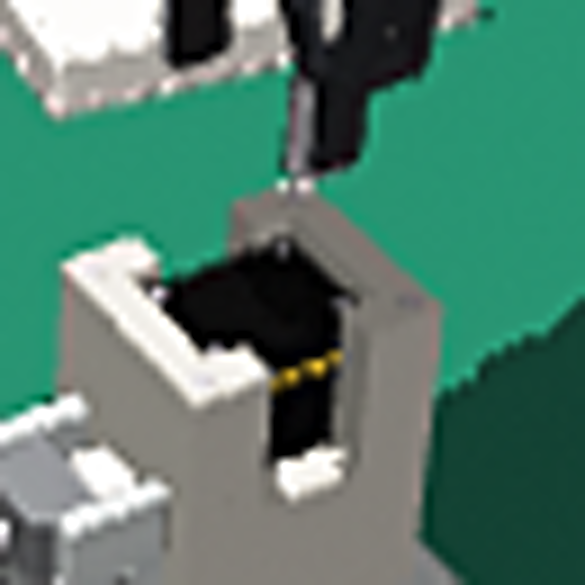

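The scene crop shows the near finger (381.7,204) over the cut-out, whose edges at (375,227) and (385,222) match the predicted ones. I correct x by -3.4 mm and descend.

Request:
jog_arm(
  dp=[
    [-0.14,0.02,0.6],
    [-0.14,0.02,1.3],
    [-0.14,0.02,2.0],
    [-0.14,0.02,2.3],
    [-0.14,0.02,2.3],
  ],
  angular=[
    [0,0,0],
    [0,0,0],
    [0,0,0],
    [0,0,0],
    [0,0,0],
  ],
  claw=[60,60,60,60,60],
)

```text
t: 9.8
eef_pos: [0.4697, 0.0177, 0.1035]
tool_rot: [0.0, 0.998, -0.069, -0.001]
contact_force: [0.1, 0.7, 0.5]
gripper_width: 0.702
```

Run:
```python
from h import *
p=nest(0,0,.056);plan(p,NY)
```

```text
t 9.8 at [0.4697 0.0177 0.1035] yaw -0.138 F [0.1 0.7 0.5] w 59.9
dp [ 0.06 -0.02  1.9 ] ang [ 0.    0.02 -0.02]
```

Request:
jog_arm(
  dp=[
    [0.05,0,0.4],
    [0.05,0,0.8],
    [0.05,0,1.2],
    [0.05,0,1.6],
    [0.05,0,1.9],
  ],
  angular=[
    [0,0,0],
    [0,0,0],
    [0,0,0],
    [0,0,0],
    [0,0,0],
  ],
  claw=[60,60,60,60,60],
)

```text
t: 10.3
eef_pos: [0.4711, 0.0175, 0.0558]
tool_rot: [0.0, 0.998, -0.069, -0.0]
contact_force: [-0.2, -0.2, -0.4]
gripper_width: 0.702
```

Run:
```python
from h import *
p=nest(0,0,.056);plan(p,NY)
s=cam('scene')
a=s['pixels'][170:250,335:415];cv2.imwrite('pics/s12.png',cv2.resize(a,None,fx=7,fy=7,interpolation=cv2.INTER_CUBIC))
```

```text
t 10.3 at [0.4711 0.0175 0.0558] yaw -0.138 F [-0.2 -0.2 -0.4] w 60.0
dp [-0.   -0.02 -0.01] ang [ 0.    0.01 -0.02]
```

View pics/s12.png

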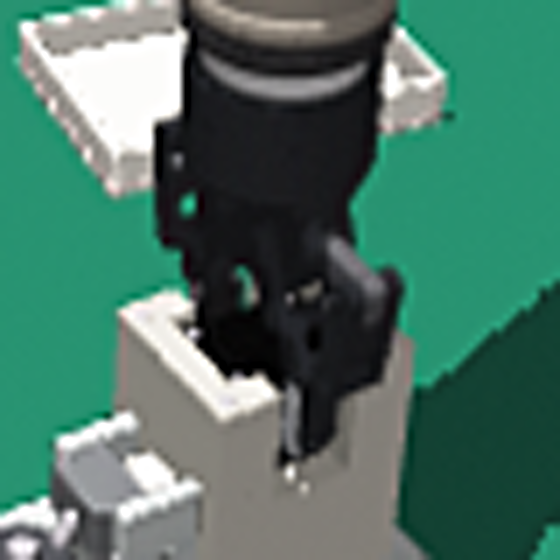

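The finger sits inside the cut-out, with its tip above the sill at crop (300,475) and no force reading. I close gently at 20 N.

Request:
jog_arm(
  dp=[
    [0,0,0],
    [0,0,0],
    [0,0,0],
    [0,0,0],
    [0,0,0],
  ],
  angular=[
    [0,0,0],
    [0,0,0],
    [0,0,0],
    [0,0,0],
    [0,0,0],
  ],
  claw=[54,49,45,42,40],
  grip_force=20,
)

```text
t: 10.85
eef_pos: [0.472, 0.0179, 0.0573]
tool_rot: [-0.0, 0.998, -0.069, 0.001]
contact_force: [-1.2, 1.4, 2.3]
gripper_width: 0.512
```

Run:
```python
from h import *
p=nest(0,0,.056);plan(p,NY);print(get_obs()['torque'])
```

```text
t 10.85 at [0.472  0.0179 0.0573] yaw -0.138 F [-1.2  1.4  2.3] w 43.7
dp [-0.04  0.    0.05] ang [-0.01 -0.01 -0.02]
[ 0.29530899  0.06241893 -0.04280423]
```

Request:
jog_arm(
  dp=[
    [0,0,0],
    [0,0,0],
    [0,0,-0.1],
    [0,0,-0.25],
    [0,0,-0.5],
  ],
  angular=[
    [0,0,0],
    [0,0,0],
    [0,0,0],
    [0,0,0],
    [0,0,0],
  ],
  claw=[38,38,38,38,38],
  grip_force=45,
)

```text
t: 11.35
eef_pos: [0.4706, 0.0172, 0.069]
tool_rot: [0.0, 0.998, -0.069, -0.001]
contact_force: [-0.2, 0.3, -4.1]
gripper_width: 0.507
```

Run:
```python
from h import *
p=nest(0,0,.056);plan(p,NY);print(get_obs()['torque'])
s=cam('scene')
a=s['pixels'][170:250,335:415];cv2.imwrite('pics/s13.png',cv2.resize(a,None,fx=7,fy=7,interpolation=cv2.INTER_CUBIC))
```

```text
t 11.35 at [0.4706 0.0172 0.069 ] yaw -0.138 F [-0.2  0.3 -4.1] w 43.3
dp [ 0.02 -0.04  0.52] ang [ 0.01  0.02 -0.03]
[ 0.01991479  0.02094185 -0.00971484]
```

View pics/s13.png

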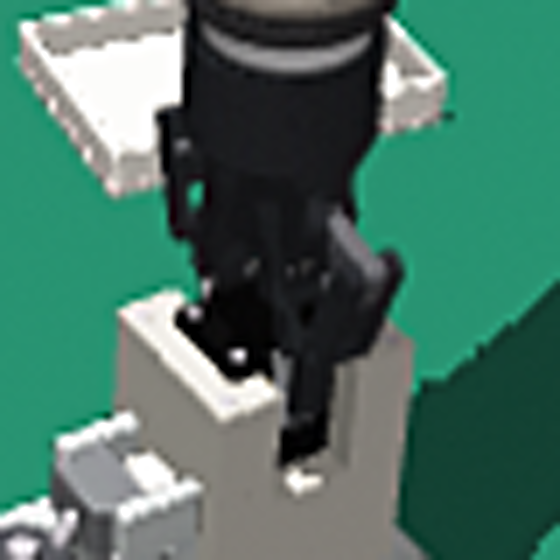

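It carries about 4 N (the weight) with no side force, and the converter is rising with the grip. I continue straight up.

Request:
jog_arm(
  dp=[
    [0,0,-0.5],
    [0,0,-1.0],
    [0,0,-1.5],
    [0,0,-2.0],
    [0,0,-2.6],
  ],
  angular=[
    [0,0,0],
    [0,0,0],
    [0,0,0],
    [0,0,0],
    [0,0,0],
  ],
  claw=[38,38,38,38,38],
)

```text
t: 11.9
eef_pos: [0.4714, 0.0175, 0.1356]
tool_rot: [0.0, 0.998, -0.069, 0.0]
contact_force: [-0.4, 0.0, -3.8]
gripper_width: 0.509
```

Request:
jog_arm(
  dp=[
    [0,0,-0.6],
    [0,0,-1.2],
    [0,0,-1.8],
    [0,0,-2.4],
    [0,0,-2.7],
  ],
  angular=[
    [0,0,0],
    [0,0,0],
    [0,0,0],
    [0,0,0],
    [0,0,0],
  ],
  claw=[38,38,38,38,38],
)

```text
t: 12.4
eef_pos: [0.4722, 0.0177, 0.2039]
tool_rot: [-0.0, 0.998, -0.069, 0.001]
contact_force: [0.9, 0.8, -4.3]
gripper_width: 0.51
```

Run:
```python
from h import *
TC=np.array([.5147,-.3265]);TY=-.283
t=TC+.048*np.array([np.cos(TY),np.sin(TY)]);print(t)
plan([*t,.205],TY);print(get_obs()['torque'])
s=cam('scene')
a=s['pixels'][110:260,280:430];cv2.imwrite('pics/s14.png',cv2.resize(a,None,fx=4,fy=4,interpolation=cv2.INTER_CUBIC))
```

```text
[ 0.56079066 -0.3399034 ]
t 12.4 at [0.4722 0.0177 0.2039] yaw -0.138 F [ 0.9  0.8 -4.3] w 43.6
dp [ 5.48 13.68 -0.04] ang [-0.01 -0.03  1.66]
[-0.02438309 -0.04989665  0.00910107]
```

View pics/s14.png

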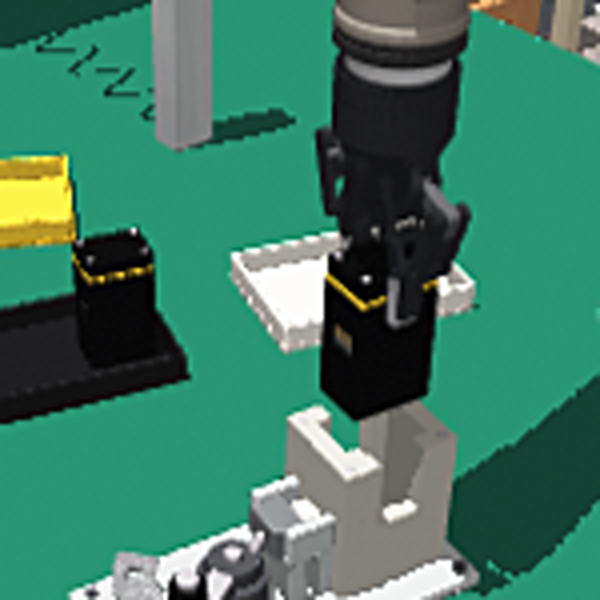

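The converter hangs upright, clear of the well (base at about 160 mm). I carry it over to the free half of the tray in three calls.

Request:
jog_arm(
  dp=[
    [0.3,0.8,0],
    [0.8,2.0,0],
    [1.3,3.3,0],
    [1.9,4.7,0],
    [2.4,6.0,0],
  ],
  angular=[
    [0,0,0.15],
    [0,0,0.3],
    [0,0,0.45],
    [0,0,0.6],
    [0,0,0.75],
  ],
  claw=[38,38,38,38,38],
)

```text
t: 12.95
eef_pos: [0.5102, -0.1409, 0.2015]
tool_rot: [0.0, 0.995, -0.102, -0.0]
contact_force: [0.8, 0.2, -3.8]
gripper_width: 0.51
```

Request:
jog_arm(
  dp=[
    [0.5,1.3,0],
    [1.0,2.6,0],
    [1.6,3.9,0],
    [2.2,5.2,0],
    [2.5,6.2,0],
  ],
  angular=[
    [0,0,0.15],
    [0,0,0.3],
    [0,0,0.5],
    [0,0,0.7],
    [0,0,0.9],
  ],
  claw=[38,38,38,38,38],
)

```text
t: 13.45
eef_pos: [0.5401, -0.3061, 0.2012]
tool_rot: [0.0, 0.99, -0.142, -0.0]
contact_force: [-0.5, 0.4, -5.1]
gripper_width: 0.509
```

Run:
```python
from h import *
TC=np.array([.5147,-.3265]);TY=-.283
t=TC+.048*np.array([np.cos(TY),np.sin(TY)])
plan([*t,.205],TY)
```

```text
t 13.45 at [ 0.5401 -0.3061  0.2012] yaw -0.284 F [-0.5  0.4 -5.1] w 43.5
dp [ 1.17  1.07 -0.15] ang [ 0.01  0.01 -0.01]
```

Request:
jog_arm(
  dp=[
    [0.5,0.4,0],
    [1.0,0.8,0],
    [1.1,0.9,0],
    [1.1,0.9,0],
    [1.1,0.9,0],
  ],
  angular=[
    [0,0,0],
    [0,0,0],
    [0,0,0],
    [0,0,0],
    [0,0,0],
  ],
  claw=[38,38,38,38,38],
)

```text
t: 13.95
eef_pos: [0.5599, -0.3319, 0.2015]
tool_rot: [-0.0, 0.99, -0.14, -0.001]
contact_force: [0.2, -0.2, -3.6]
gripper_width: 0.507
```

Run:
```python
from h import *
TC=np.array([.5147,-.3265]);TY=-.283
t=TC+.048*np.array([np.cos(TY),np.sin(TY)])
plan([*t,.06],TY)
s=cam('scene')
a=s['pixels'][80:230,240:390];cv2.imwrite('pics/s15.png',cv2.resize(a,None,fx=4,fy=4,interpolation=cv2.INTER_CUBIC))
c=cam('top')
a=c['pixels'][150:250,320:420];cv2.imwrite('pics/t15.png',cv2.resize(a,None,fx=6,fy=6,interpolation=cv2.INTER_CUBIC))
```

```text
t 13.95 at [ 0.5599 -0.3319  0.2015] yaw -0.281 F [ 0.2 -0.2 -3.6] w 43.3
dp [0.13 0.3  5.66] ang [-0.01  0.01  0.02]
```

View pics/s15.png

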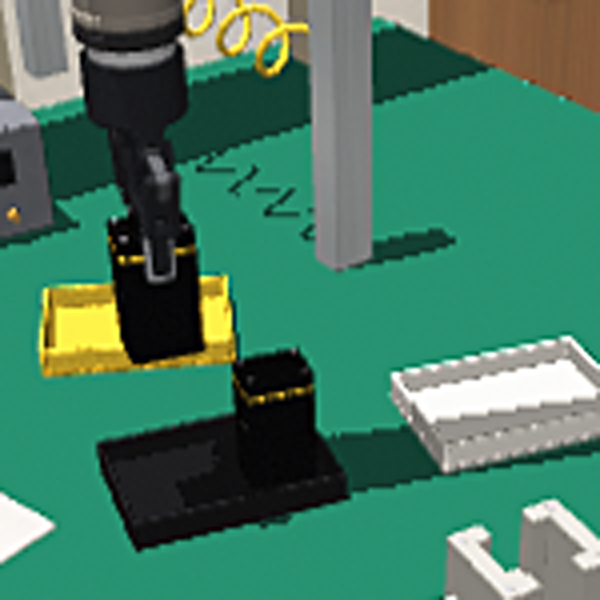

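View pics/t15.png

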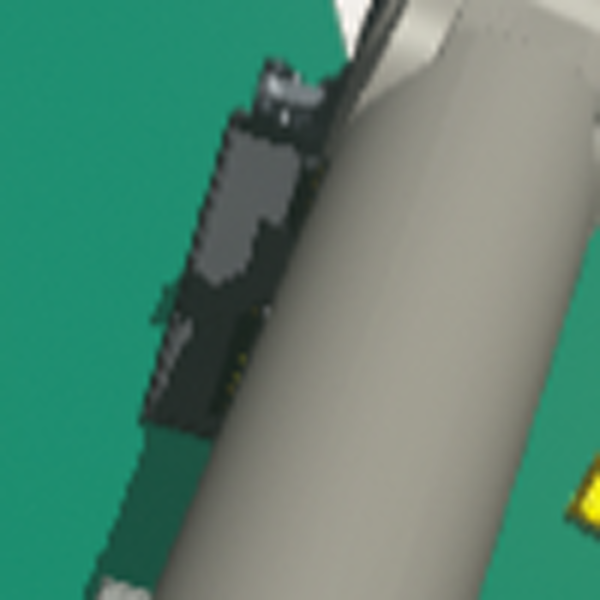

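The converter is over the free half. Correcting sideways, I lower it to about 40 mm above the tray floor.

Request:
jog_arm(
  dp=[
    [0.13,0.3,0.6],
    [0.13,0.3,1.6],
    [0.13,0.3,2.8],
    [0.13,0.3,4.0],
    [0.13,0.3,4.6],
  ],
  angular=[
    [0,0,0],
    [0,0,0],
    [0,0,0],
    [0,0,0],
    [0,0,0],
  ],
  claw=[38,38,38,38,38],
)

```text
t: 14.55
eef_pos: [0.5591, -0.3403, 0.0831]
tool_rot: [-0.001, 0.99, -0.141, -0.002]
contact_force: [-0.1, -0.4, -4.4]
gripper_width: 0.509
```

Run:
```python
from h import *
TC=np.array([.5147,-.3265]);TY=-.283
t=TC+.048*np.array([np.cos(TY),np.sin(TY)])
plan([*t,.0495],TY)
s=cam('scene')
a=s['pixels'][120:230,240:350];cv2.imwrite('pics/s16.png',cv2.resize(a,None,fx=5,fy=5,interpolation=cv2.INTER_CUBIC))
```

```text
t 14.55 at [ 0.5591 -0.3403  0.0831] yaw -0.282 F [-0.1 -0.4 -4.4] w 43.4
dp [ 0.07 -0.03  1.34] ang [-0.01  0.06  0.01]
```

View pics/s16.png

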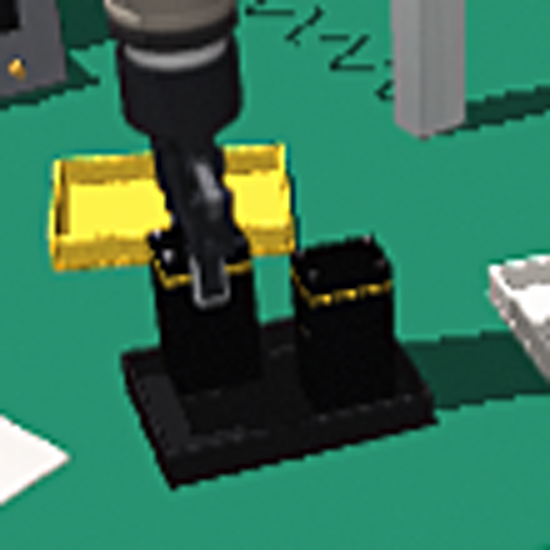

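It hangs beside the finished one with a clear gap, inside the walls. Lowering slowly now.

Request:
jog_arm(
  dp=[
    [0.03,0,0.25],
    [0.05,0,0.5],
    [0.05,0,0.75],
    [0.05,0,0.95],
    [0.05,0,1.1],
  ],
  angular=[
    [0,0,0],
    [0,0,0],
    [0,0,0],
    [0,0,0],
    [0,0,0],
  ],
  claw=[38,38,38,38,38],
)

```text
t: 15.1
eef_pos: [0.5628, -0.3415, 0.0594]
tool_rot: [0.0, 0.99, -0.141, 0.0]
contact_force: [-0.1, -0.5, -4.9]
gripper_width: 0.509
```

Request:
jog_arm(
  dp=[
    [0,0,0.05],
    [0,0,0.1],
    [0,0,0.15],
    [0,0,0.2],
    [0,0,0.2],
  ],
  angular=[
    [0,0,0],
    [0,0,0],
    [0,0,0],
    [0,0,0],
    [0,0,0],
  ],
  claw=[38,38,38,38,38],
)

```text
t: 15.6
eef_pos: [0.5626, -0.3414, 0.0543]
tool_rot: [-0.0, 0.99, -0.141, -0.0]
contact_force: [0.0, 0.5, -3.2]
gripper_width: 0.508
```

Request:
jog_arm(
  dp=[
    [0,0,0.05],
    [0,0,0.1],
    [0,0,0.15],
    [0,0,0.2],
    [0,0,0.2],
  ],
  angular=[
    [0,0,0],
    [0,0,0],
    [0,0,0],
    [0,0,0],
    [0,0,0],
  ],
  claw=[38,38,38,38,38],
)

```text
t: 16.1
eef_pos: [0.5627, -0.3415, 0.0495]
tool_rot: [0.0, 0.99, -0.141, 0.0]
contact_force: [-0.1, -0.1, -1.9]
gripper_width: 0.509
```

Request:
jog_arm(
  dp=[
    [0,0,0.02],
    [0,0,0.04],
    [0,0,0.06],
    [0,0,0.06],
    [0,0,0.06],
  ],
  angular=[
    [0,0,0],
    [0,0,0],
    [0,0,0],
    [0,0,0],
    [0,0,0],
  ],
  claw=[38,38,38,38,38],
)

```text
t: 16.6
eef_pos: [0.5628, -0.3415, 0.0495]
tool_rot: [0.0, 0.99, -0.141, 0.0]
contact_force: [-3.5, 2.8, 9.7]
gripper_width: 0.507
```

It touched the floor at TCP z 0.0495, with the force turning from -4 to +10 N. I ease back a little, then open slowly.

Request:
jog_arm(
  dp=[
    [0,0,-0.03],
    [0,0,-0.03],
    [0,0,-0.03],
    [0,0,-0.03],
    [0,0,-0.03],
  ],
  angular=[
    [0,0,0],
    [0,0,0],
    [0,0,0],
    [0,0,0],
    [0,0,0],
  ],
  claw=[38,38,44,48,54],
)

```text
t: 17.1
eef_pos: [0.5628, -0.3418, 0.0485]
tool_rot: [0.0, 0.99, -0.141, 0.0]
contact_force: [0.0, -0.1, -0.3]
gripper_width: 0.634
```

Request:
jog_arm(
  dp=[
    [0,0,0],
    [0,0,0],
    [0,0,-0.3],
    [0,0,-0.8],
    [0,0,-1.4],
  ],
  angular=[
    [0,0,0],
    [0,0,0],
    [0,0,0],
    [0,0,0],
    [0,0,0],
  ],
  claw=[60,66,66,66,66],
)

```text
t: 17.6
eef_pos: [0.5626, -0.3414, 0.0847]
tool_rot: [-0.0, 0.99, -0.141, -0.0]
contact_force: [-0.9, 0.5, -0.0]
gripper_width: 0.775
```

Run:
```python
from h import *
s=cam('scene');print(get_obs()['contact_force'],get_obs()['gripper_width'])
a=s['pixels'][120:230,240:350];cv2.imwrite('pics/s17.png',cv2.resize(a,None,fx=5,fy=5,interpolation=cv2.INTER_CUBIC))
```

```text
[ 0.47799108 -0.30752249  2.24089906] 0.7767582013123426
```

View pics/s17.png

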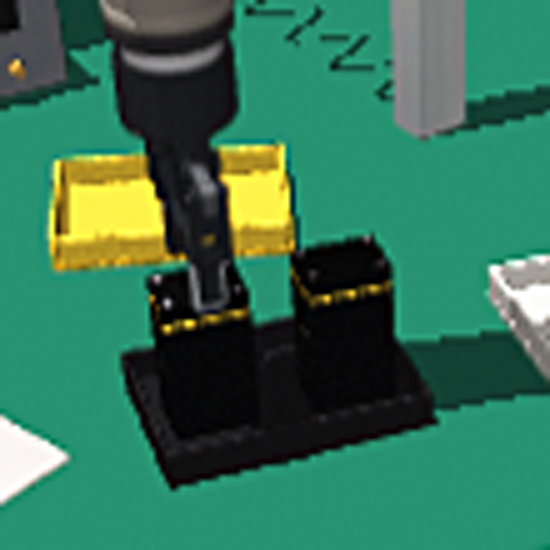

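The converter stands in the tray and the gripper is open around its top. I lift well clear, then move back toward the robot's start side.

Request:
jog_arm(
  dp=[
    [0,0,-1.0],
    [0,0,-2.0],
    [0,0,-3.2],
    [0,0,-4.4],
    [0,0,-5.2],
  ],
  angular=[
    [0,0,0],
    [0,0,0],
    [0,0,0],
    [0,0,0],
    [0,0,0],
  ],
  claw=[66,66,66,66,66],
)

```text
t: 18.15
eef_pos: [0.5635, -0.3419, 0.2173]
tool_rot: [0.001, 0.99, -0.141, 0.002]
contact_force: [0.3, -0.8, 1.5]
gripper_width: 0.771
```

Request:
jog_arm(
  dp=[
    [0,1.0,0],
    [0,2.5,0],
    [0,4.0,0],
    [0,5.5,0],
    [0,7.0,0],
  ],
  angular=[
    [0,0,0],
    [0,0,0],
    [0,0,0],
    [0,0,0],
    [0,0,0],
  ],
  claw=[66,66,66,66,66],
)

```text
t: 18.65
eef_pos: [0.5135, -0.511, 0.215]
tool_rot: [0.0, 0.99, -0.141, 0.001]
contact_force: [1.3, -0.6, 0.6]
gripper_width: 0.774
```

Request:
jog_arm(
  dp=[
    [0,0,0],
    [0,0,0],
    [0,0,0],
    [0,0,0],
    [0,0,0],
  ],
  angular=[
    [0,0,0],
    [0,0,0],
    [0,0,0],
    [0,0,0],
    [0,0,0],
  ],
  claw=[66,66,66,66,66],
)

```text
t: 19.15
eef_pos: [0.5148, -0.5083, 0.214]
tool_rot: [-0.0, 0.99, -0.14, 0.0]
contact_force: [-0.3, -0.1, 0.7]
gripper_width: 0.771
```

Run:
```python
from h import *
s=cam('scene');c=cam('top','t18f.png')
a=s['pixels'][150:290,250:400];cv2.imwrite('pics/s18.png',cv2.resize(a,None,fx=4,fy=4,interpolation=cv2.INTER_CUBIC))
a=c['pixels'][140:240,240:400];cv2.imwrite('pics/t18.png',cv2.resize(a,None,fx=5,fy=5,interpolation=cv2.INTER_CUBIC))
```

```text
(no output)
```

View pics/s18.png

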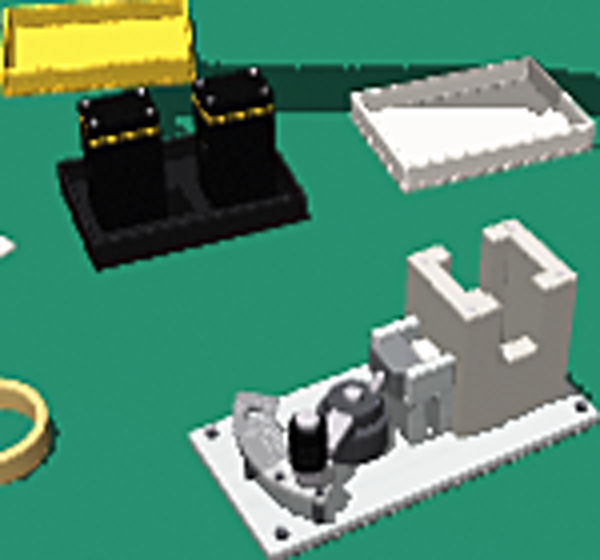

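View pics/t18.png

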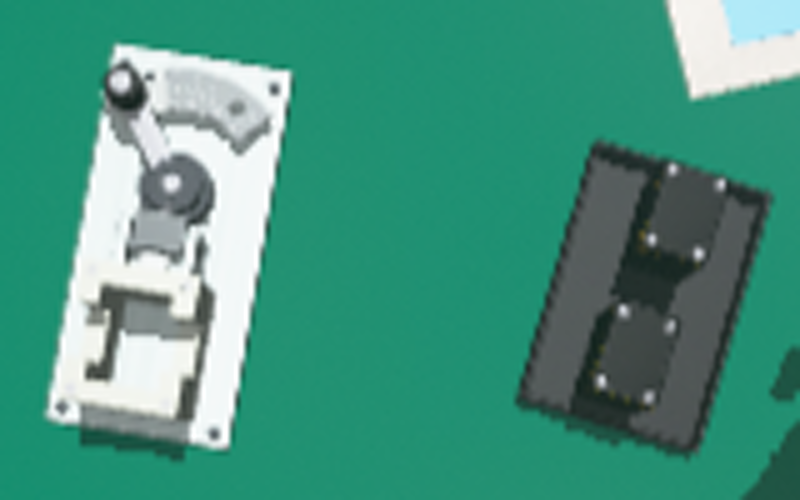

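View pics/t18f.png

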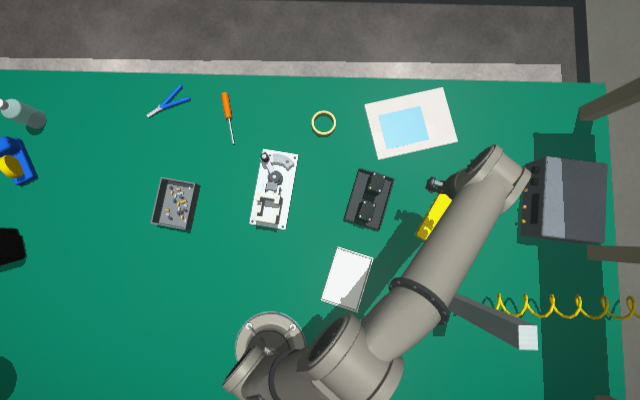

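Run:
```python
from h import *
s=cam('scene');c=cam('top')
q=lambda x,y:(x/5+240-0.4,y/5+140-0.4)
TC=np.array([.5147,-.3265]);TY=-.283;R=np.array([[np.cos(TY),np.sin(TY)],[-np.sin(TY),np.cos(TY)]])
for n,P in(('mod',[(673,170),(721,186),(699,254),(652,240)]),('fin',[(623,311),(671,327),(649,397),(601,381)])):
    X=np.array([onz(c,q(*p),.114) for p in P]);print(n,X.mean(0).round(4),'tray',(R@(X.mean(0)[:2]-TC)).round(4))
# tray floor outline check using both: post
p=onz(c,q(124,78),.098)-nest(.112,0,0);print('lever',np.arctan2(p[1],p[0])-NY+.5,np.hypot(*p[:2]))
th=1.09
for zz,n in((0,'down'),(.008,'riding')):
    P=lever(th,.056+zz)[0];v=ray(s,(320,200))[1][:2];v=-v/np.linalg.norm(v)
    print(n,'bottom front',proj(s,P+np.r_[v*.013,0]).round(1),'top back',proj(s,P+np.r_[-v*.013,.036]).round(1))
print('post top',proj(s,lever(th,.098)[0]))
a=s['pixels'][240:285,305:350];cv2.imwrite('pics/s19.png',cv2.resize(a,None,fx=12,fy=12,interpolation=cv2.INTER_CUBIC))
```

```text
mod [ 0.5619 -0.3403  0.114 ] tray [ 0.0492 -0.    ]
fin [ 0.4686 -0.3084  0.114 ] tray [-0.0493  0.0045]
lever 1.0736753803712051 0.070248560805868
down bottom front [[326.4 268.5]] top back [[325.9 251.7]]
riding bottom front [[326.3 266.3]] top back [[325.9 249.5]]
post top [[326.03724104 253.52296486]]
```

View pics/s19.png

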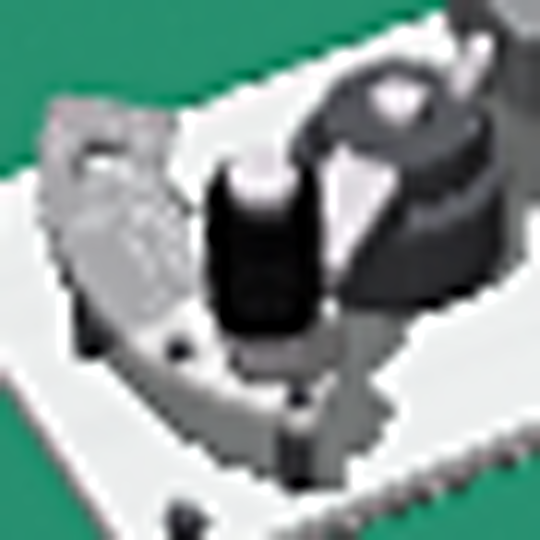

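Everything checks out. The collar's underside shows at scene row 268.3 (down predicts 268.5, riding 266.3) with the post top standing proud, and the lever is at about 1.07. The converter is at tray (+49, 0) mm, and the finished one has not moved. Handing in.

```bash
python3 -c "
from station import *
print(hand_in(), get_obs()['t'])"
```

```text
the job is handed in; nothing more can be done
the job is handed in; nothing more can be done
```

I handed the job in after about 20 s of robot time. It returned no verdict, so the result below rests on my own checks.

**What I did:**
- I lifted the collar, swung the lever over and let the collar go before the release hole. I then pushed until the pin dropped in and blocked the lever at about 6 N.
- I drew the converter straight up out of the well. It showed only its weight (about 4 N), with side forces of about 1 N or less.
- I stood it upright in the black tray and moved the gripper clear.

**Last checks:**
- **Lever and collar:** The lever is at about 1.07 rad. The collar is fully down: its underside shows at pixel row 268.3, where fully down predicts 268.5 and riding on the plate predicts 266.3.
- **Converter:** It stands at about (+49, 0) mm in the tray frame and is released.
- **Finished one:** It is at (-49, +4) mm, the same as at the start.
- **Screwdriver and tape roll:** They look unmoved in the top view; I did not measure them.

**What disagreed:** The fingertips are about 25 mm higher than the reported TCP implies. Because of this, my first close at the collar met nothing and I had to go lower; no harm came of it, and later heights allowed for it. Setting the converter down pressed with about 10 N before I eased off.

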